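Load the screwdriving fixture: flange in its nest, bar against the stops

TASK

Load the screwdriving fixture for the next assembly: seat the blue square flange, hub up, fully home in the green nest, then lay the bright aluminium bar on top of it, with its round end over the hub and its square end on the white rest pad. Push the bar up until its long edge touches both stop pins and its square end touches the end stop, and leave it lying flat there. Leave everything else on the bench where it is and standing as it is.

Things in the scene. Friction and masses are not known exactly. Their poses are not given: they have to be found in the camera images.
- fixture: Screwdriving fixture, bolted down: dark steel plate 270 x 140 x 10 mm. Origin: centre of its underside; x runs along it from nest to end stop, y to the side with the two stop pins, z up. Place and yaw vary. The bar is home with its own x along this x, its origin at x = -5, y = 0 and its underside at z = 32 mm. A finished arm lies 115 to 120 mm from the origin in +y; -y side and -x end are clear.
- nest (a point): Centre of the floor of the green square nest, at x = -80, y = 0, z = 10 mm in the fixture's frame, with its axes parallel to the fixture's. The cavity is 63 x 63 mm and 10 mm deep, its sides parallel to the fixture's x and y, its upper 6 mm widening to 68 x 68 mm at the top; the nest block is 87 x 87 mm, its top 20 mm above the bench.
- end_stop (a point): Middle of the contact face of the steel end stop, at x = 85, y = 0, z = 40 mm in the fixture's frame, axes parallel to the fixture's; the face looks along the fixture's -x. The block is 22 mm long in x, 44 mm wide in y, its top 44 mm above the bench.
- rest_pad (a point): Middle of the top of the white rest pad that carries the bar's square end: x = 62, y = -4, z = 32 mm in the fixture's frame; the pad is 32 mm long in x and 34 mm wide in y.
- pin_a (a point): Point on the first stop pin (steel, 12 mm diameter, top 46 mm above the bench) that the bar's long edge touches: x = -28, y = 15, z = 40 mm in the fixture's frame; the pin's axis is 6 mm further in +y.
- pin_b (a point): The same point on the second stop pin: x = 68, y = 15, z = 40 mm in the fixture's frame.
- bar: Bright aluminium bar, 180 x 30 mm, 16 mm thick, about 0.23 kg, lying flat on the rubber mat, any yaw. One end is a full half-round with a brass bush, the other is square. Origin: middle of its length (near its balance point), on the underside; x points along it to the square end, z up.
- bar_bore (a point): Middle of the brass-bushed bore at the round end, on the bar's underside, 75 mm from the bar's origin along its -x (15 mm from the tip of the round end).
- bar_end (a point): Middle of the bar's square end, on the underside, 90 mm from the bar's origin along its +x.
- flange: Blue flange: square plate 60 x 60 mm, 10 mm thick, with a round hub of 40 mm diameter standing 12 mm above it (22 mm in all), about 0.2 kg, lying hub up on the rubber mat. Origin: centre of its underside; x and y parallel to the plate's edges, z up; all four quarter turns fit the nest.
- mat: Black rubber mat 380 x 380 mm, 3 mm thick, fixed to the bench; origin at the centre of its underside. The bar, the flange, the tub and the tape roll lie on it, in any order, about 170 mm apart, and the mat and the fixture may lie left or right.
- tub: White closed tub, 64 mm diameter, 75 mm high, standing on the mat among the parts; origin at the centre of its underside. Leave it.
- tape_roll: Yellow roll of tape, 90 mm outer diameter, 24 mm high, lying on the mat among the parts; origin at the centre of its underside. Leave it.
- finished_a: Finished arm in dark steel beside the fixture, lying upside down: a bar 180 x 30 x 16 mm with the square flange and hub on it (38 mm high there); origin at the middle of the bar's underside, x along the bar away from the flange. Leave it.
- finished_b: A second finished arm like it, lying across the back of the bench. Leave it.
- driver: Red and black cordless driver lying on its side near the robot, 190 x 170 mm, 54 mm high; origin on its underside under the motor. Leave it.
- screwdriver: Blue-handled screwdriver, 200 mm long, lying near the robot; origin at the middle on its underside. Leave it.
Not all that is in view belongs to the job. Several things look just like the flange: the one meant starts farthest from the robot's base.

How it is judged:
By the outcome, as a careful person would: the job done as asked, in the order asked, and still so for the second after the job is handed in, with the robot touching nothing.
It also fails if it takes over 72 s, if anything falls off the work surface, if the arm or the gripper's body presses on something with over 40 N, if the wrist force passes 120 N, or if a joint passes its speed limit or range.

ROBOT

A 7-joint arm with a two-finger parallel gripper is mounted at the origin on the work surface. World frame = base frame: x ahead of the robot, y to its left, z up, the work surface at z = 0. Lengths are in m, angles in rad, forces in N, time in s.
With the tool pointing down it reaches from about 0.425 to 0.925 m from the base axis. Payload 6.8 kg.
Tool frame: the origin (TCP) lies on the front face of the gripper's body, between the roots of the fingers; the fingertips stand 73 mm ahead of it and the grasp point (between the pads) lies r.pinch_z ahead of it (r.pinch_z is the distance from the TCP to the grasp point, in m); z points along the fingers, y is the direction in which the jaws open and shut (so a half turn about z gives the same grasp; the last joint's range is limited). The gripper opens to 85 mm and grips with 20 to 120 N. Pads are 22 mm wide; open, the fingers measure 114 mm over their backs; the gripper's body (76 mm by 85 mm) begins 54 mm behind the grasp point. The pads swing forward as they close: fully open they stand 13 mm farther back than shut.
Start: joints at [-1.416, 0.477, 0.022, 1.555, -0.011, 1.109, -0.083], TCP at [0.175, 0.652, 0.304] pointing down, gripper open.
Joint ranges: [-2.96, 2.96], [-0.34, 2.1], [-1.41, 1.46], [0.24, 2.44], [-1.37, 4.51], [0.17, 1.92], [-2.96, 2.96]. Speed limits (rad/s): [2.39, 2.39, 3.14, 3.14, 3.14, 3.14, 3.14].

INTERFACE

Orientations are given as a rotation vector (axis times angle).
In Python, from bench import readout, grab_frame, r, search_frame, masks_of, tip_of gives the robot as it stands.
- The arm moves only by the tool step_arm, never from a script. Its argument "commands" is a list of rows, each a list of 7 numbers: the shift along the tool's x, y, z as a fraction of full scale, then the turn, a rotation vector about the tool's x, y, z as a fraction of full scale, then the gripper's target within -1 to 1 (shut at 1, half-way at 0, fully open at -1). In form: [[tx, ty, tz, ax, ay, az, hand], ...]. A call has exactly 10 rows; each row is the pose to reach, as a shift and turn from the pose measured when the call began, along the tool's axes at that moment, turning the shorter way round; what a row does not reach only later rows make up. Full scale, the value 1, is 500 mm for a shift and 360 degrees for a turn. A row lasts 1/8 s, in which the tool goes at most 62.5 mm and 10.7 degrees, less where a joint would pass 70% of its speed; a pose out of reach is approached as far as the arm can. A call with a number of a shift or a turn outside -1 to 1 is refused whole. A call with a gripper value outside its range is refused whole. The fingers move at their own pace and stop on an object; "newtons" is the grip in N (left out, the last holds). Time passes only in rows, so rows that repeat a pose let the fingers close, or fill a call up. It gives the time, the measured TCP pose, the force and the opening at its end, in the units of the state.
- readout.get_obs(): the state, without advancing time (a new reading comes with each control period).
- grab_frame(name): name is "side" or "top" or "wrist"; returns a dict with "img" (480x640x3 uint8, red, green, blue), "K" (3x3 intrinsics, pixels), "world_to_cam" (4x4, takes a point from world to camera coordinates). Camera axes: x right, y down, z forward; pixel columns grow to the right and rows downward; lengths in m; the calibration is good to about 2 mm. A picture is of the moment at which its call begins. There is no depth.
- r.hand_in(): hands the job in, once; it reports no verdict.
Trained networks look in a picture, given as the dict that the camera call returned (one of the last four; its "shot" number tells which), for a name from the list of things; names that differ only in an ending like _2 or _b are one class to them, and where a whole thing is asked for, a point or a joint stands for the part that bears it (a point fixed in the world has none). Each returns a list of dicts, best first, with "p" (0 to 1); they miss things now and then, are a little off and sometimes report something else, mostly with a low value. They report only what shows in the picture. A call takes as long as a camera call. They do not tell look-alikes from the thing itself.
- search_frame(thing, picture): "extent" ([centre column, centre row, width, height] in pixels, round what is visible of it).
- masks_of(thing, picture): "pixels" (480x640 bool, what is visible of it) and "extent" ([centre column, centre row, width, height] in pixels, round what is visible of it).
- tip_of(thing, picture): "point" ([column, row] in pixels: a listed point, or the origin of a listed thing).
The state is a dict: "clock": time; "joints": joint angles; "qvel": joint speeds; "tau": joint torques, N m; "tcp_pos": TCP position; "orientation": TCP orientation; "contact_force": force on the tool from outside, world axes, zero at the start; "moment": the same for the moment, N m; "grip_width": finger opening in m.
Only numpy, scipy, OpenCV 4.12 (cv2) and the standard library are available. Lean on these libraries where they do the work, as an engineer would, in place of code of your own. Each camera call takes 0.05 s, during which the arm holds its last target. There are 200 camera calls.

## Working session

There is one attempt and no reset: what is moved stays moved. The work goes in short steps, Python scripts to look and compute and a tool call to move; the robot and the scene stay as the last step left them, time stands still between calls to the robot, and variables do not carry over. Pictures are saved under pics/ and viewed, about 8 in all and at most 12, crops included, and the job is handed in when it is done.

Besides the shell and the picture viewer there is one more tool, called after "Emit:" as name([rows], argument=value, ...), one row to a line, values as JSON. step_arm: Moves the arm, as the interface text tells. Its arguments: {"type":"object","properties":{"commands":{"type":"array"},"newtons":{"type":"number"}},"required":["commands"]}

```bash
mkdir -p pics; python3 - <<'E'
from bench import *
import cv2,numpy as np
o=readout.get_obs();print({k:np.round(v,3).tolist() for k,v in o.items()},r.pinch_z)
ims=[]
for n in["top","side"]:
    f=grab_frame(n);cv2.imwrite(f"pics/{n}0.png",f["img"][:,:,::-1])
    np.savez(f"{n}0.npz",K=f["K"],T=f["world_to_cam"])
    T=f["world_to_cam"];print(n,"cam at",np.round(-T[:3,:3].T@T[:3,3],3))
    for t in["fixture","flange","bar","bar_bore","bar_end","nest","end_stop","pin_a","pin_b","rest_pad","tub","tape_roll","mat"]:
        print(t,[(np.round(d["point"]).tolist(),round(d["p"],2)) for d in tip_of(t,f)[:5]])
E
```

```text
{'clock': 0.0, 'joints': [-1.416, 0.478, 0.022, 1.556, -0.011, 1.109, -0.083], 'qvel': [-0.001, -0.0, 0.001, -0.0, -0.001, 0.001, -0.0], 'tau': [-0.0, -59.646, 1.608, -28.119, 0.013, 0.009, -0.0], 'tcp_pos': [0.175, 0.651, 0.303], 'orientation': [-0.412, -3.114, 0.003], 'contact_force': [-1.024, -0.408, 0.135], 'moment': [0.008, -0.072, 0.065], 'grip_width': 0.085} 0.0539
top cam at [ 0.369 -0.029  1.303]
fixture [([249.0, 214.0], 0.91), ([385.0, 183.0], 0.71), ([260.0, 175.0], 0.67)]
flange [([361.0, 250.0], 0.98), ([296.0, 284.0], 0.82), ([429.0, 249.0], 0.64)]
bar [([358.0, 190.0], 0.82)]
bar_bore [([385.0, 184.0], 0.6), ([272.0, 214.0], 0.16)]
bar_end [([330.0, 194.0], 0.62)]
nest [([388.0, 182.0], 0.63), ([219.0, 207.0], 0.6)]
end_stop [([276.0, 214.0], 0.91), ([430.0, 249.0], 0.26)]
pin_a [([237.0, 205.0], 0.68), ([271.0, 210.0], 0.57), ([429.0, 251.0], 0.41)]
pin_b [([237.0, 205.0], 0.68), ([271.0, 210.0], 0.57), ([429.0, 251.0], 0.41)]
rest_pad [([267.0, 218.0], 0.7)]
tub [([422.0, 189.0], 0.59), ([362.0, 253.0], 0.44)]
tape_roll [([430.0, 250.0], 0.93), ([238.0, 203.0], 0.71)]
mat [([394.0, 220.0], 0.76)]
side cam at [ 0.108 -0.672  0.689]
fixture [([285.0, 194.0], 0.73), ([289.0, 175.0], 0.69), ([442.0, 303.0], 0.43)]
flange [([243.0, 248.0], 0.92), ([316.0, 285.0], 0.78)]
bar [([383.0, 257.0], 0.93)]
bar_bore [([413.0, 267.0], 0.94)]
bar_end [([355.0, 236.0], 0.93), ([411.0, 214.0], 0.69)]
nest [([276.0, 174.0], 0.76), ([300.0, 198.0], 0.66)]
end_stop [([299.0, 202.0], 0.83)]
pin_a [([288.0, 178.0], 0.98), ([300.0, 195.0], 0.8)]
pin_b [([288.0, 178.0], 0.98), ([300.0, 195.0], 0.8)]
rest_pad [([297.0, 200.0], 0.93)]
tub [([442.0, 302.0], 0.74)]
tape_roll [([378.0, 347.0], 0.58)]
mat [([409.0, 212.0], 0.38)]
```

```bash
python3 - <<'E'
import cv2
a=cv2.imread("pics/top0.png");cv2.imwrite("pics/top0c.png",cv2.resize(a[130:330,190:480],(800,552),interpolation=cv2.INTER_CUBIC))
E
```

```text
(no output)
```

View pics/top0c.png

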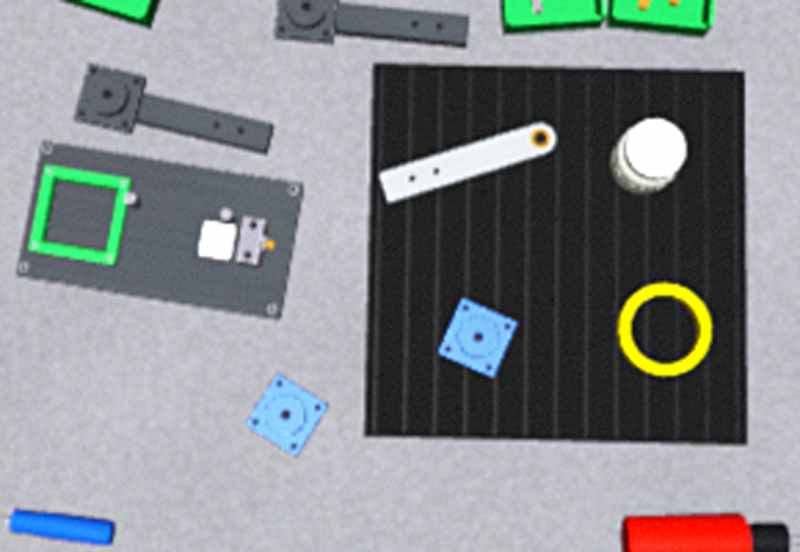

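View pics/side0.png

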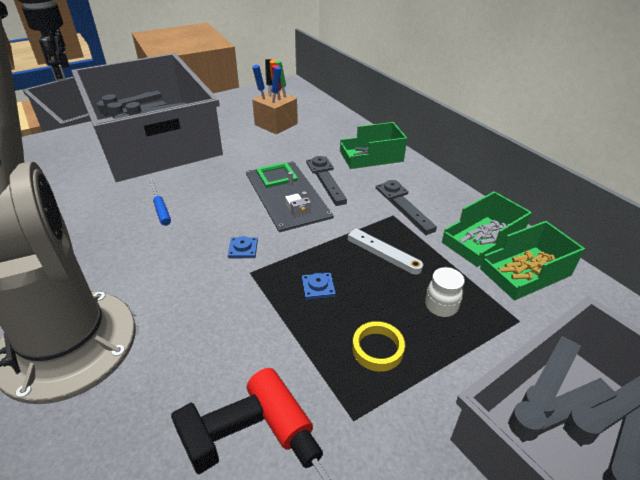

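Top view (crop = 2.76×, offset 190,130): the flange candidates are a blue flange on the mat (361,250) and one on bare bench (296,284). The bare-bench one is nearer the robot (bottom). The mat one is the farther. The fixture is at left, with the nest at its left end. The bar is at (358,190), with its round end right.

```bash
cat > h.py <<'E'
import numpy as np,cv2
from scipy.spatial.transform import Rotation as R
def px2w(f,uv,z):
    K,T=f["K"],f["world_to_cam"];Rm,t=T[:3,:3],T[:3,3]
    c=-Rm.T@t;uv=np.atleast_2d(np.asarray(uv,float))
    d=np.c_[uv,np.ones(len(uv))]@np.linalg.inv(K).T@Rm
    return c+d*((z-c[2])/d[:,2:3])
def w2px(f,P):
    P=np.atleast_2d(P)@f["world_to_cam"][:3,:3].T+f["world_to_cam"][:3,3]
    q=P@f["K"].T;return q[:,:2]/q[:,2:]
def rect_w(f,mask,z):
    "biggest blob -> min-area rect in world at height z: centre, sizes, angle(deg) of long side"
    cs,_=cv2.findContours(mask.astype(np.uint8),cv2.RETR_EXTERNAL,cv2.CHAIN_APPROX_NONE)
    c=max(cs,key=cv2.contourArea)[:,0,:]
    w=(px2w(f,c,z)[:,:2]*1000).astype(np.float32)
    b=cv2.boxPoints(cv2.minAreaRect(w));e=[b[1]-b[0],b[2]-b[1]];e.sort(key=np.linalg.norm)
    return b.mean(0),np.linalg.norm(e[1]),np.linalg.norm(e[0]),np.degrees(np.arctan2(e[1][1],e[1][0]))
def move(o,pos,rot):
    "needed shift and turn (fraction of full scale) from state o to TCP pos, Rotation rot"
    R0=R.from_rotvec(o["orientation"])
    return np.round(R0.inv().apply(np.array(pos)-o["tcp_pos"])/.5,4),np.round((R0.inv()*rot).as_rotvec()/(2*np.pi),4)
def down(yaw):
    "tool pointing down, tool x at world angle yaw (deg); tool y at yaw-90"
    return R.from_euler('z',yaw,degrees=True)*R.from_euler('x',180,degrees=True)
E
python3 - <<'E'
from h import *
z=np.load("top0.npz");f=dict(K=z["K"],world_to_cam=z["T"])
im=cv2.imread("pics/top0.png");hsv=cv2.cvtColor(im,cv2.COLOR_BGR2HSV)
def near(m,u,v,s):
    o=np.zeros_like(m);o[v-s:v+s,u-s:u+s]=m[v-s:v+s,u-s:u+s];return o
blue=cv2.inRange(hsv,(95,70,60),(125,255,255));gr=cv2.inRange(hsv,(45,100,60),(80,255,255));br=cv2.inRange(hsv,(0,0,140),(180,70,255))
print("mat flange",rect_w(f,near(blue,361,250,20),.013))
print("bench flange",rect_w(f,near(blue,296,284,20),.01))
print("nest",rect_w(f,near(gr,219,207,25),.020))
print("bar",rect_w(f,near(br,358,190,40)*(np.arange(640)<400),.019))
for n,uv,h in[("fix",(249,214),.0),("endstop",(276,214),.04),("pinA",(237,205),.04),("pinB",(271,210),.04),("pad",(267,218),.032),("bore",(385,183),.019),("tub",(422,189),0),("tape",(430,250),.02)]:
    print(n,np.round(px2w(f,uv,h)[0]*1000))
c=np.array([[45,147],[295,189],[273,310],[24,268]])/2.7586+[190,130]
print("fixture screws",np.round(px2w(f,c,.01)*1000))
E
```

```text
mat flange (array([ 456.16815, -121.07739], dtype=float32), np.float32(64.554794), np.float32(64.10126), np.float32(-23.345457))
bench flange (array([377.2061 ,  67.31456], dtype=float32), np.float32(61.261047), np.float32(61.04293), np.float32(59.099854))
nest (array([573.11584, 277.4049 ], dtype=float32), np.float32(90.79832), np.float32(90.398735), np.float32(81.16062))
bar (array([ 633.11224 , -111.208015], dtype=float32), np.float32(180.88129), np.float32(32.60593), np.float32(-71.64678))
fix [559. 196.   0.]
endstop [554. 116.  40.]
pinA [577. 223.  40.]
pinB [565. 130.  40.]
pad [544. 141.  32.]
bore [ 648. -181.   19.]
tub [ 636. -287.    0.]
tape [ 463. -304.   20.]
fixture screws [[642. 317.  10.]
 [602.  62.  10.]
 [480.  82.  10.]
 [519. 333.  10.]]
```

Distances from base: mat flange 472 mm, bench flange 383 mm, so the one on the mat is meant. I'll fly over the fixture first for a wrist look on the way.

```bash
python3 - <<'E'
from h import *
from bench import readout
o=readout.get_obs();print(move(o,[.545,.215,.36],down(81.2)))
a=cv2.imread("pics/top0.png");cv2.imwrite("pics/fl.png",cv2.resize(a[215:305,275:395],(480,360),interpolation=cv2.INTER_CUBIC))
E
```

```text
(array([-0.9409, -0.6516, -0.1122]), array([-0.    , -0.    ,  0.2326]))
```

View pics/fl.png

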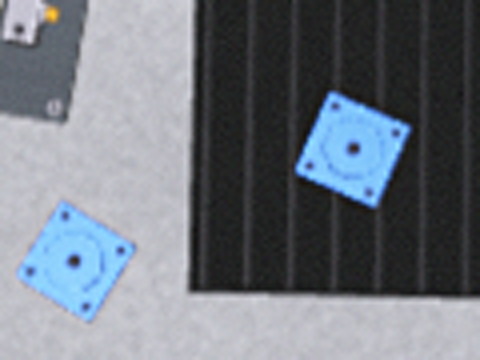

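The crop confirms it: the flange on the mat (crop 352,148), hub up, with the look-alike on bare bench (75,261) nearer the robot.

Emit:
step_arm([
  [-0.941,-0.652,-0.112,0,0,0.2326,-1],
  [-0.941,-0.652,-0.112,0,0,0.2326,-1],
  [-0.941,-0.652,-0.112,0,0,0.2326,-1],
  [-0.941,-0.652,-0.112,0,0,0.2326,-1],
  [-0.941,-0.652,-0.112,0,0,0.2326,-1],
  [-0.941,-0.652,-0.112,0,0,0.2326,-1],
  [-0.941,-0.652,-0.112,0,0,0.2326,-1],
  [-0.941,-0.652,-0.112,0,0,0.2326,-1],
  [-0.941,-0.652,-0.112,0,0,0.2326,-1],
  [-0.941,-0.652,-0.112,0,0,0.2326,-1],
])

```text
clock: 2.65
tcp_pos: [0.5476, 0.2099, 0.3608]
orientation: [2.391, 2.034, 0.002]
contact_force: [0.1, 0.2, 0.2]
grip_width: 0.0855
```

```bash
python3 - <<'E'
from h import *
from bench import *
o=readout.get_obs();print(np.round(o["tcp_pos"],3),np.round(o["joints"],3))
f=grab_frame("wrist");cv2.imwrite("pics/w1.png",f["img"][:,:,::-1]);np.savez("w1.npz",K=f["K"],T=f["world_to_cam"])
T=f["world_to_cam"];print("cam",-T[:3,:3].T@T[:3,3],T[2,:3])
for t,z in[("nest",.01),("end_stop",.04),("pin_a",.04),("rest_pad",.032)]:
    for d in tip_of(t,f)[:2]: print(t,np.round(d["point"]),round(d["p"],2),np.round(px2w(f,d["point"],z)[0]*1000,1))
hsv=cv2.cvtColor(f["img"],cv2.COLOR_RGB2HSV);g=cv2.inRange(hsv,(45,100,50),(80,255,255))
print(rect_w(f,g,.02))
print(move(o,[.456,-.10,.30],down(66.7)))
E
```

```text
[0.548 0.21  0.361] [-0.882  0.302  0.518  1.734 -0.16   1.146 -0.479]
cam [0.55690349 0.27762146 0.43076018] [-0.04085446 -0.26116291 -0.9644298 ]
nest [330. 128.] 0.73 [568.5 281.9  10. ]
end_stop [331. 275.] 0.63 [543.9 119.2  40. ]
end_stop [347. 183.] 0.47 [577.4 222.1  40. ]
pin_a [346. 260.] 0.94 [564.1 134.4  40. ]
pin_a [347. 182.] 0.67 [577.5 223.5  40. ]
rest_pad [328. 255.] 0.96 [544.5 140.8  32. ]
(array([849.85657, 252.9935 ], dtype=float32), np.float32(157.09644), np.float32(115.820076), np.float32(-17.027699))
(array([-0.641 , -0.0818,  0.1219]), array([0.0004, 0.0001, 0.0391]))
```

View pics/w1.png

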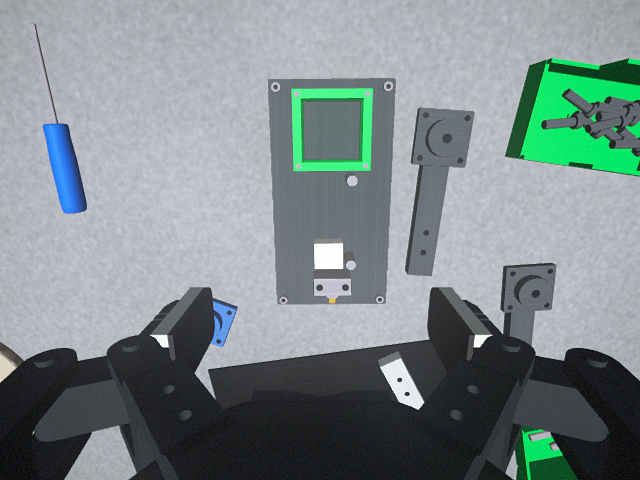

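Wrist view: the nest is centred at (332,130), pins at (352,181) and (350,265), the pad at (328,255) and the end stop at (332,287). I'll fit the fixture pose from this view.

```bash
python3 - <<'E'
from h import *
from scipy.optimize import least_squares
z=np.load("w1.npz");f=dict(K=z["K"],world_to_cam=z["T"]);im=cv2.imread("pics/w1.png")
hsv=cv2.cvtColor(im,cv2.COLOR_BGR2HSV);g=cv2.inRange(hsv,(45,100,50),(80,255,255));g[:,:250]=0;g[:,400:]=0;g[220:]=0
c,a,b,t=rect_w(f,g,.02);print("nest rect",c,a,b,t)
# plate screw heads / pins / corners clicked in picture, fixture coords (mm)
P=np.array([[-80-43.5,-43.5,20],[-80-43.5,43.5,20],[-36.5,43.5,20],[-36.5,-43.5,20],[-135,-70,10],[-135,70,10],[135,70,10],[135,-70,10],[-28,21,46],[68,21,46]],float)
U=np.array([[292,89],[372,89],[371,170.5],[292.5,170.5],[269,80],[395,79],[385.5,303.5],[277,304],[352,180],[350.5,264]],float)
def w(p):
    s,co=np.sin(p[2]),np.cos(p[2]);return np.c_[p[0]+co*P[:,0]-s*P[:,1],p[1]+s*P[:,0]+co*P[:,1],P[:,2]]/1000
r=least_squares(lambda p:(w2px(f,w(p))-U).ravel(),[561,198,np.radians(-98.8)],loss="soft_l1")
print(r.x[:2],np.degrees(r.x[2]));print(np.round(w2px(f,w(r.x))-U,1).tolist())
x,y,t=r.x;print("nest",x-80*np.cos(t),y-80*np.sin(t))
E
```

```text
nest rect [570.1587  279.53983] 87.8643 86.77109 -9.196131
[557.95877906 199.84876396] -98.89147470286207
[[-0.7, -0.3], [0.7, -0.7], [-0.9, -0.1], [0.9, 0.4], [-1.6, -1.3], [1.1, -1.1], [0.1, 0.7], [-0.3, 0.8], [0.1, 1.0], [0.1, 1.3]]
nest 570.3238495901812 278.8873939515217
```

Emit:
step_arm([
  [-0.641,-0.082,0.122,0,0,0.039,-1],
  [-0.641,-0.082,0.122,0,0,0.039,-1],
  [-0.641,-0.082,0.122,0,0,0.039,-1],
  [-0.641,-0.082,0.122,0,0,0.039,-1],
  [-0.641,-0.082,0.122,0,0,0.039,-1],
  [-0.641,-0.082,0.122,0,0,0.039,-1],
  [-0.641,-0.082,0.122,0,0,0.039,-1],
  [-0.641,-0.082,0.122,0,0,0.039,-1],
  [-0.641,-0.082,0.122,0,0,0.039,-1],
  [-0.641,-0.082,0.122,0,0,0.039,-1],
])

```text
clock: 4.15
tcp_pos: [0.4556, -0.0929, 0.2984]
orientation: [-2.612, -1.744, 0.001]
contact_force: [-0.3, 0.3, 0.2]
grip_width: 0.0855
```

```bash
python3 - <<'E'
from h import *
from bench import *
o=readout.get_obs();print(np.round(o["tcp_pos"],4),np.round(o["joints"],3))
f=grab_frame("wrist");cv2.imwrite("pics/w2.png",f["img"][:,:,::-1]);np.savez("w2.npz",K=f["K"],T=f["world_to_cam"])
for d in tip_of("flange",f): print(np.round(d["point"],1),round(d["p"],2),np.round(px2w(f,d["point"],.003)[0]*1000,1))
hub=w2px(f,[.456,-.121,.013])[0];print("pred",hub)
for d in masks_of("flange",f):
    print(round(d["p"],2),np.round(d["extent"]),rect_w(f,d["pixels"],.013))
hsv=cv2.cvtColor(f["img"],cv2.COLOR_RGB2HSV);b=cv2.inRange(hsv,(95,70,40),(125,255,255))
m=np.zeros_like(b);u,v=hub.astype(int);m[max(0,v-60):v+60,max(0,u-60):u+60]=1
print(rect_w(f,b*m,.013))
E
```

```text
[ 0.4556 -0.0929  0.2984] [-0.577  0.147  0.72   2.08  -0.119  0.955 -0.186]
[329.1 228.1] 0.79 [ 451.  -120.6    3. ]
[179.9  78.9] 0.58 [375.6  68.4   3. ]
pred [334.01717505 229.10527645]
0.93 [177.  76.  68.  79.] (array([375.766   ,  67.358734], dtype=float32), np.float32(61.522293), np.float32(59.415894), np.float32(-30.96307))
0.73 [331. 228.  64.  58.] (array([ 452.7066  , -118.239044], dtype=float32), np.float32(61.466904), np.float32(61.221275), np.float32(-23.32261))
(array([ 453.7802  , -126.438065], dtype=float32), np.float32(104.86393), np.float32(98.82905), np.float32(6.0231752))
```

```bash
python3 - <<'E'
from h import *
from bench import readout
z=np.load("w2.npz");f=dict(K=z["K"],world_to_cam=z["T"]);o=readout.get_obs()
R0=R.from_rotvec(o["orientation"])
for d in(.060,.066,.073):
    P=[[x,y,d] for y in(-.0425,.0425) for x in(-.011,.011)]
    print(d,np.round(w2px(f,R0.apply(P)+o["tcp_pos"])).tolist())
print(move(o,[.453,-.119,.12],down(66.7)), move(o,[.453,-.119,.088],down(66.7)))
im=cv2.imread("pics/w2.png");cv2.imwrite("pics/w2c.png",im[60:420])
E
```

```text
0.06 [[221.0, 336.0], [217.0, 286.0], [430.0, 337.0], [434.0, 287.0]]
0.066 [[225.0, 329.0], [221.0, 280.0], [426.0, 329.0], [430.0, 281.0]]
0.073 [[229.0, 320.0], [226.0, 274.0], [421.0, 321.0], [425.0, 274.0]]
(array([-0.0489,  0.0158,  0.3568]), array([-0.0002, -0.    ,  0.0019])) (array([-0.0489,  0.0158,  0.4208]), array([-0.0002, -0.    ,  0.0019]))
```

View pics/w2c.png

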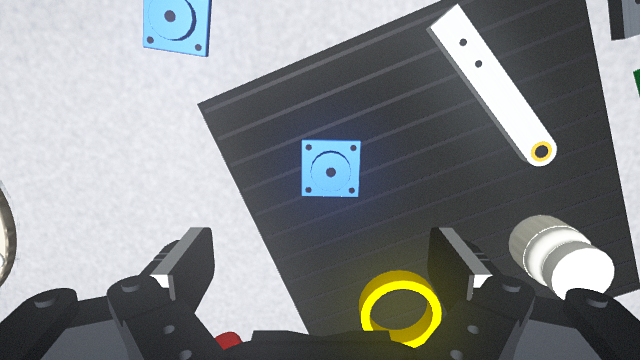

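The fingertips project at 60 mm when open, so 73 mm applies when shut. The flange is at (331,228) in the full frame, clear of its neighbours. Descending and gripping the hub.

Emit:
step_arm([
  [-0.049,0.016,0.12,0,0,0.002,-1],
  [-0.049,0.016,0.24,0,0,0.002,-1],
  [-0.049,0.016,0.34,0,0,0.002,-1],
  [-0.049,0.016,0.37,0,0,0.002,-1],
  [-0.049,0.016,0.4,0,0,0.002,-1],
  [-0.049,0.016,0.425,0,0,0.002,-1],
  [-0.049,0.016,0.425,0,0,0.002,-0.5],
  [-0.049,0.016,0.425,0,0,0.002,1],
  [-0.049,0.016,0.425,0,0,0.002,1],
  [-0.049,0.016,0.425,0,0,0.002,1],
], newtons=50)

```text
clock: 5.55
tcp_pos: [0.4537, -0.1192, 0.087]
orientation: [-2.625, -1.726, -0.002]
contact_force: [-0.8, 1.3, 10.3]
grip_width: 0.0376
```

```bash
python3 - <<'E'
from h import *
from bench import *
o=readout.get_obs();print(np.round(o["tcp_pos"],4),o["grip_width"],o["contact_force"],R.from_rotvec(o["orientation"]).as_matrix()[:,0])
print(move(o,[.463,-.10,.22],down(70)),move(o,[.53,.19,.25],down(81.1)))
E
```

```text
[ 0.4537 -0.1192  0.087 ] 0.03763663313448566 [-0.81893749  1.29635434 10.33560982] [0.396302   0.91811945 0.00117993]
(array([ 0.0429,  0.0019, -0.2659]), array([ 0.    , -0.0002, -0.0093])) (array([ 0.6286, -0.1049, -0.3252]), array([ 0.0001, -0.0002, -0.0401]))
```

```bash
python3 - <<'E'
from h import *
from bench import *
o=readout.get_obs();print(move(o,[.5702,.2792,.19],down(81.1)))
E
```

```text
(array([ 0.8241, -0.1018, -0.205 ]), array([ 0.0001, -0.0002, -0.0401]))
```

Emit:
step_arm([
  [0,0,-0.06,0,0,0,1],
  [0,0,-0.16,0,0,0,1],
  [0.1,-0.012,-0.205,0,0,-0.02,1],
  [0.22,-0.027,-0.205,0,0,-0.04,1],
  [0.34,-0.042,-0.205,0,0,-0.04,1],
  [0.46,-0.057,-0.205,0,0,-0.04,1],
  [0.58,-0.072,-0.205,0,0,-0.04,1],
  [0.7,-0.087,-0.205,0,0,-0.04,1],
  [0.79,-0.098,-0.205,0,0,-0.04,1],
  [0.824,-0.102,-0.205,0,0,-0.04,1],
])

```text
clock: 6.8
tcp_pos: [0.5697, 0.2832, 0.1899]
orientation: [-2.382, -2.046, -0.003]
contact_force: [0.1, -0.5, -1.6]
grip_width: 0.038
```

```bash
python3 - <<'E'
from h import *
from bench import *
o=readout.get_obs();print(np.round(o["tcp_pos"],4),o["grip_width"],np.round(o["contact_force"],1),np.round(o["joints"],2))
f=grab_frame("wrist");cv2.imwrite("pics/w3.png",f["img"][:,:,::-1]);np.savez("w3.npz",K=f["K"],T=f["world_to_cam"])
x=R.from_rotvec(o["orientation"]).as_matrix()[:,0];print("yaw",np.degrees(np.arctan2(x[1],x[0])))
E
```

```text
[0.5697 0.2832 0.1899] 0.037985539964221555 [ 0.1 -0.5 -1.6] [-0.94  0.59  0.53  1.78 -0.38  0.88 -0.39]
yaw 81.31977388490141
```

View pics/w3.png

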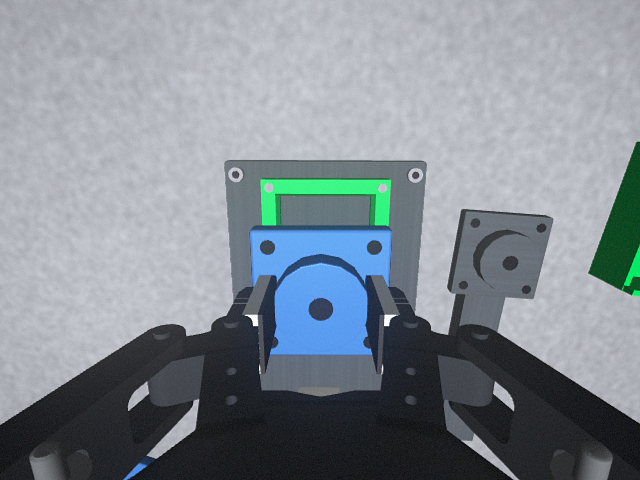

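The flange is held level and square (plate far edge row 227, hub hole at 320,309). The nest's far edge is at row 180, columns 261–391.

```bash
cat > c3.py <<'E'
from h import *
z=np.load("w3.npz");f=dict(K=z["K"],world_to_cam=z["T"]);im=cv2.imread("pics/w3.png")
hsv=cv2.cvtColor(im,cv2.COLOR_BGR2HSV)
g=cv2.inRange(hsv,(45,100,50),(80,255,255));g[:,:240]=0;g[:,410:]=0
b=cv2.inRange(hsv,(95,70,40),(125,255,255));b[:210]=0;b[380:]=0
t=np.radians(81.1);ax=np.array([np.cos(t),np.sin(t)]);ay=np.array([np.sin(t),-np.cos(t)]) # tool x, tool y
def fitv(m,rows,side):
    "column of mask edge per row -> world points"
    return np.array([[np.flatnonzero(m[r])[0]-.5 if side<0 else np.flatnonzero(m[r])[-1]+.5,r] for r in rows])
def fith(m,cols): return np.array([[c,np.flatnonzero(m[:,c])[0]-.5] for c in cols])
def rep(n,p,z):
    w=px2w(f,p,z)[:,:2]*1000
    d=np.polyfit(w@ax,w@ay,1) if 'side' in n else np.polyfit(w@ay,w@ax,1)
    print(n,"along",np.round(np.median(w@ax),1),"across",np.round(np.median(w@ay),1),"slope deg",np.round(np.degrees(d[0]),2))
rep("nest Lside",fitv(g,range(186,220),-1),.02);rep("nest Rside",fitv(g,range(186,220),1),.02)
rep("nest far",fith(g,range(280,370)),.02)
zt=.1899-.074
rep("fl Lside",fitv(b,range(235,270),-1),zt);rep("fl Rside",fitv(b,range(235,270),1),zt)
rep("fl far",fith(b,range(262,380)),zt)
w=px2w(f,[[320,309]],zt+.012)[0,:2]*1000;print("hub",w@ax,w@ay)
w=np.array([569.7,283.2]);print("tcp",w@ax,w@ay);w=np.array([570.3,279.0]);print("nest w1",w@ax,w@ay)
E
python3 c3.py
```

```text
nest Lside along 391.8 across 476.7 slope deg 0.16
nest Rside along 392.2 across 564.0 slope deg 0.4
nest far along 408.8 across 519.7 slope deg 0.25
fl Lside along 388.3 across 487.5 slope deg -0.05
fl Rside along 388.5 across 546.9 slope deg -0.26
fl far along 400.3 across 517.2 slope deg 0.43
hub 368.0952759506508 517.1311838495881
tcp 367.9287410606981 519.0267541288116
nest w1 363.8721358562463 520.269313670731
```

Offset to nest: tool x −4 mm, tool y +3 mm. Lowering slowly.

Emit:
step_arm([
  [-0.0084,0.0062,0.07,0,0,0.0005,1],
  [-0.0084,0.0062,0.13,0,0,0.0005,1],
  [-0.0084,0.0062,0.15,0,0,0.0005,1],
  [-0.0084,0.0062,0.155,0,0,0.0005,1],
  [-0.0084,0.0062,0.16,0,0,0.0005,1],
  [-0.0084,0.0062,0.165,0,0,0.0005,1],
  [-0.0084,0.0062,0.17,0,0,0.0005,1],
  [-0.0084,0.0062,0.174,0,0,0.0005,1],
  [-0.0084,0.0062,0.178,0,0,0.0005,1],
  [-0.0084,0.0062,0.178,0,0,0.0005,1],
])

```text
clock: 8.1
tcp_pos: [0.5724, 0.2794, 0.1007]
orientation: [-2.385, -2.043, -0.004]
contact_force: [0.7, -0.1, -2.3]
grip_width: 0.0375
```

```bash
python3 - <<'E'
from bench import *
import numpy as np
o=readout.get_obs();print(o["tcp_pos"],o["contact_force"],o["moment"],o["grip_width"])
E
```

```text
[0.57243228 0.2794331  0.10071672] [ 0.67818645 -0.07890721 -2.26447985] [-0.03283862  0.02890461 -0.00157995] 0.03754789129529942
```

Emit:
step_arm([
  [0,0,0.003,0,0,0,1],
  [0,0,0.005,0,0,0,1],
  [0,0,0.007,0,0,0,1],
  [0,0,0.009,0,0,0,1],
  [0,0,0.011,0,0,0,1],
  [0,0,0.012,0,0,0,1],
  [0,0,0.013,0,0,0,1],
  [0,0,0.014,0,0,0,1],
  [0,0,0.014,0,0,0,1],
  [0,0,0.014,0,0,0,1],
])

```text
clock: 9.35
tcp_pos: [0.5725, 0.2795, 0.0942]
orientation: [-2.385, -2.043, -0.004]
contact_force: [-2.4, -0.8, 5.1]
grip_width: 0.0376
```

Emit:
step_arm([
  [0,0,0,0,0,0,-1],
  [0,0,0,0,0,0,-1],
  [0,0,0,0,0,0,-1],
  [0,0,-0.02,0,0,0,-1],
  [0,0,-0.08,0,0,0,-1],
  [-0.08,0,-0.14,0,0,0,-1],
  [-0.12,0,-0.2,0,0,0,-1],
  [-0.12,0,-0.2,0,0,0,-1],
  [-0.12,0,-0.2,0,0,0,-1],
  [-0.12,0,-0.2,0,0,0,-1],
])

```text
clock: 10.6
tcp_pos: [0.5626, 0.2209, 0.1931]
orientation: [-2.383, -2.044, -0.002]
contact_force: [0.1, -0.6, -0.6]
grip_width: 0.0851
```

```bash
python3 - <<'E'
from h import *
from bench import *
o=readout.get_obs();print(np.round(o["tcp_pos"],4),o["grip_width"],np.round(o["contact_force"],1))
f=grab_frame("wrist");im=f["img"][:,:,::-1];np.savez("w4.npz",K=f["K"],T=f["world_to_cam"])
cv2.imwrite("pics/w4.png",im);u,v=w2px(f,[.5703,.279,.02])[0].astype(int);print(u,v)
cv2.imwrite("pics/w4c.png",cv2.resize(im[max(0,v-110):v+150,u-170:u+170],None,fx=2,fy=2))
E
```

```text
[0.5626 0.2209 0.1931] 0.08508628959050835 [ 0.1 -0.6 -0.6]
321 150
```

View pics/w4c.png

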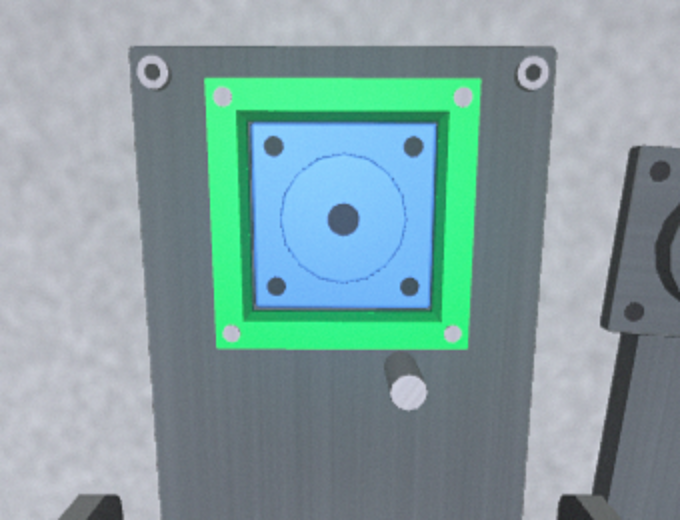

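The flange is seated level in the nest, with even chamfer margins on all sides. Now the bar: hover with the tool at yaw −71.7°.

```bash
python3 - <<'E'
from h import *
from bench import *
o=readout.get_obs();print(move(o,[.62,-.09,.30],down(-71.7)))
E
```

```text
(array([-0.5964,  0.2079, -0.2153]), array([-4.000e-04,  1.000e-04,  4.248e-01]))
```

Emit:
step_arm([
  [-0.06,0.021,-0.1,0,0,0.03,-1],
  [-0.16,0.056,-0.215,0,0,0.06,-1],
  [-0.26,0.091,-0.215,0,0,0.09,-1],
  [-0.36,0.126,-0.215,0,0,0.12,-1],
  [-0.46,0.161,-0.215,0,0,0.15,-1],
  [-0.56,0.196,-0.215,0,0,0.18,-1],
  [-0.596,0.208,-0.215,0,0,0.21,-1],
  [-0.596,0.208,-0.215,0,0,0.24,-1],
  [-0.596,0.208,-0.215,0,0,0.27,-1],
  [-0.596,0.208,-0.215,0,0,0.3,-1],
])

```text
clock: 11.9
tcp_pos: [0.6202, -0.0892, 0.299]
orientation: [-3.056, 0.721, 0.003]
contact_force: [-0.1, -0.7, -0.4]
grip_width: 0.0853
```

```bash
python3 - <<'E'
from h import *
from bench import *
o=readout.get_obs();print(np.round(o["joints"],2),move(o,[.62,-.09,.30],down(-71.7)))
E
```

```text
[-0.68  0.64  1.1   1.73 -0.62  1.17 -1.44] (array([ 0.0004,  0.0017, -0.002 ]), array([0.    , 0.0004, 0.1254]))
```

Emit:
step_arm([
  [0,0,0,0,0,0.03,-1],
  [0,0,0,0,0,0.06,-1],
  [0,0,0,0,0,0.09,-1],
  [0,0,0,0,0,0.12,-1],
  [0,0,0,0,0,0.125,-1],
  [0,0,0,0,0,0.125,-1],
  [0,0,0,0,0,0.125,-1],
  [0,0,0,0,0,0.125,-1],
  [0,0,0,0,0,0.125,-1],
  [0,0,0,0,0,0.125,-1],
])

```text
clock: 13.15
tcp_pos: [0.6202, -0.0892, 0.2991]
orientation: [-2.549, 1.836, 0.004]
contact_force: [-0.1, -1.4, 0.5]
grip_width: 0.0855
```

```bash
python3 - <<'E'
from h import *
from bench import *
o=readout.get_obs();print(np.round(o["tcp_pos"],4),np.round(o["joints"],2))
f=grab_frame("wrist");cv2.imwrite("pics/w5.png",f["img"][:,:,::-1]);np.savez("w5.npz",K=f["K"],T=f["world_to_cam"])
for t in("bar","bar_bore","bar_end"):
    for d in tip_of(t,f)[:2]: print(t,np.round(d["point"]),round(d["p"],2),np.round(px2w(f,d["point"],.003)[0]*1000,1))
for d in masks_of("bar",f)[:2]: print(d["p"],np.round(d["extent"]),rect_w(f,d["pixels"],.019))
E
```

```text
[ 0.6202 -0.0892  0.2991] [-0.75  0.77  1.29  1.73 -0.78  1.26 -2.09]
bar [316. 173.] 0.87 [ 631.3 -113.     3. ]
bar_bore [315.  98.] 0.78 [ 654.8 -179.9    3. ]
bar_end [317. 259.] 0.98 [601.6 -25.5   3. ]
0.78 [316. 172.  34. 190.] (array([ 629.41833 , -109.682816], dtype=float32), np.float32(179.12791), np.float32(31.678368), np.float32(-71.82722))
```

View pics/w5.png

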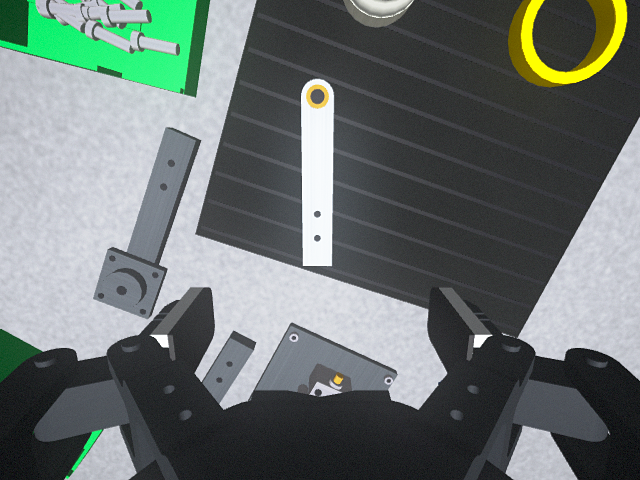

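The bar is seen alone (bore at 317,97; square end at row 265), and it agrees with the top view to 3 mm. Clear room for the fingers.

```bash
python3 - <<'E'
from h import *
from bench import *
o=readout.get_obs();print(move(o,[.627,-.102,.078],down(-71.8)))
E
```

```text
(array([ 0.0297, -0.0053,  0.442 ]), array([0.0002, 0.0004, 0.0007]))
```

Emit:
step_arm([
  [0.03,-0.005,0.12,0,0,0.0007,-1],
  [0.03,-0.005,0.24,0,0,0.0007,-1],
  [0.03,-0.005,0.35,0,0,0.0007,-1],
  [0.03,-0.005,0.39,0,0,0.0007,-1],
  [0.03,-0.005,0.42,0,0,0.0007,-1],
  [0.03,-0.005,0.442,0,0,0.0007,-1],
  [0.03,-0.005,0.442,0,0,0.0007,-0.5],
  [0.03,-0.005,0.442,0,0,0.0007,1],
  [0.03,-0.005,0.442,0,0,0.0007,1],
  [0.03,-0.005,0.442,0,0,0.0007,1],
], newtons=60)

```text
clock: 14.65
tcp_pos: [0.6275, -0.1024, 0.0791]
orientation: [-2.544, 1.841, 0.002]
contact_force: [-0.9, 1.4, 6.4]
grip_width: 0.0283
```

```bash
python3 - <<'E'
from h import *
from bench import *
o=readout.get_obs();print(np.round(o["tcp_pos"],4),o["grip_width"],np.round(o["contact_force"],1))
x0,y0,t=558.0,199.8,np.radians(-98.9);ux=np.array([np.cos(t),np.sin(t)]);uy=np.array([-ux[1],ux[0]])
p=np.array([x0,y0])+3*ux-25*uy-6*ux
print(p);print(move(o,[p[0]/1000,p[1]/1000,.24],down(81.1)))
E
```

```text
[ 0.6275 -0.1024  0.0791] 0.028333013664097316 [-0.9  1.4  6.4]
[533.76513451 206.63163925]
(array([-0.6462, -0.0152, -0.3207]), array([-4.000e-04,  0.000e+00, -4.247e-01]))
```

Emit:
step_arm([
  [0,0,-0.08,0,0,0,1],
  [0,0,-0.18,0,0,0,1],
  [-0.06,0,-0.28,0,0,-0.02,1],
  [-0.15,-0.004,-0.32,0,0,-0.05,1],
  [-0.24,-0.006,-0.32,0,0,-0.08,1],
  [-0.33,-0.008,-0.32,0,0,-0.11,1],
  [-0.42,-0.01,-0.32,0,0,-0.14,1],
  [-0.51,-0.012,-0.32,0,0,-0.165,1],
  [-0.6,-0.014,-0.32,0,0,-0.19,1],
  [-0.646,-0.015,-0.32,0,0,-0.215,1],
])

```text
clock: 15.9
tcp_pos: [0.5322, 0.2095, 0.2392]
orientation: [-3.135, -0.167, 0.002]
contact_force: [0.2, -0.4, -2.9]
grip_width: 0.0285
```

```bash
python3 - <<'E'
from h import *
from bench import *
o=readout.get_obs();print(np.round(o["tcp_pos"],4),np.round(o["joints"],2),o["grip_width"],np.round(o["contact_force"],1))
print(move(o,[.5338,.2066,.22],down(81.1)))
E
```

```text
[0.5322 0.2095 0.2392] [-1.21  0.57  1.    1.91 -0.59  0.98 -1.39] 0.028486026577535767 [ 0.2 -0.4 -2.9]
(array([0.0026, 0.0061, 0.0383]), array([-5.000e-04, -1.000e-04, -2.083e-01]))
```

Emit:
step_arm([
  [0.003,0.006,0.02,0,0,-0.028,1],
  [0.003,0.006,0.04,0,0,-0.056,1],
  [0.003,0.006,0.06,0,0,-0.084,1],
  [0.003,0.006,0.08,0,0,-0.112,1],
  [0.003,0.006,0.1,0,0,-0.14,1],
  [0.003,0.006,0.12,0,0,-0.168,1],
  [0.003,0.006,0.12,0,0,-0.196,1],
  [0.003,0.006,0.12,0,0,-0.208,1],
  [0.003,0.006,0.12,0,0,-0.208,1],
  [0.003,0.006,0.12,0,0,-0.208,1],
])

```text
clock: 17.15
tcp_pos: [0.5338, 0.2066, 0.1791]
orientation: [-2.389, -2.036, 0.0]
contact_force: [-0.5, 0.3, -2.2]
grip_width: 0.0282
```

```bash
python3 - <<'E'
from h import *
from bench import *
o=readout.get_obs();print(np.round(o["tcp_pos"],4),np.round(o["joints"],2),o["grip_width"],np.round(o["contact_force"],1))
x=R.from_rotvec(o["orientation"]).as_matrix()[:,0];print("yaw",np.degrees(np.arctan2(x[1],x[0])))
f=grab_frame("wrist");cv2.imwrite("pics/w6.png",f["img"][:,:,::-1]);np.savez("w6.npz",K=f["K"],T=f["world_to_cam"])
E
```

```text
[0.5338 0.2066 0.1791] [-0.92  0.52  0.58  1.94 -0.4   0.79 -0.27] 0.0282310679712757 [-0.5  0.3 -2.2]
yaw 80.87698489419508
```

View pics/w6.png

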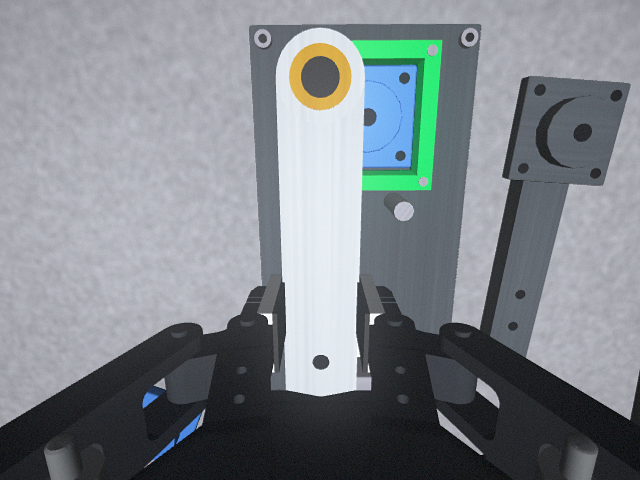

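```bash
python3 - <<'E'
from h import *
from bench import *
z=np.load("w6.npz");f=dict(K=z["K"],world_to_cam=z["T"]);o=readout.get_obs()
im=cv2.imread("pics/w6.png");hsv=cv2.cvtColor(im,cv2.COLOR_BGR2HSV)
R0=R.from_rotvec(o["orientation"]).inv()
def tool(uv,z): return R0.apply(px2w(f,uv,z)-o["tcp_pos"])*1000
brass=cv2.inRange(hsv,(8,100,80),(30,255,255));brass[:,:270]=0;brass[:,370:]=0;brass[130:]=0
c=max(cv2.findContours(brass,cv2.RETR_EXTERNAL,cv2.CHAIN_APPROX_NONE)[0],key=cv2.contourArea)
e=cv2.fitEllipse(c);print("bush",e)
zt=o["tcp_pos"][2]-.060
print("bore tool",np.round(tool([e[0]],zt),1))
wh=cv2.inRange(hsv,(0,0,150),(180,60,255))
L=[];Rr=[]
for r in range(120,260,5):
    k=np.flatnonzero(wh[r,250:400])+250;k=k[k<375];L.append((k[0]-.5,r));Rr.append((k[-1]+.5,r))
for n,e_ in(("L",L),("R",Rr)):
    p=tool(e_,zt);q=np.polyfit(p[:,0],p[:,1],1);print(n,"slope deg",np.degrees(q[0]),"y at x=8..",np.polyval(q,[0,75]))
dk=(im.sum(2)<260).astype(np.uint8);dk[:100]=0;dk[135:]=0;dk[:,:364]=0;dk[:,380:]=0
print("hub hole px",np.argwhere(dk)[:,::-1].mean(0),dk.sum())
print("hub tool",tool([[369.5,117]],.032),"nest R corners tool",tool([[442,40],[432,190],[403,211]],.02),"pinA top",tool([[404,211]],.046))
E
```

```text
bush ((319.75640869140625, 76.0595932006836), (61.02781677246094, 66.0223159790039), 179.15371704101562)
bore tool [[87.1 -2.  60.2]]
L slope deg 2.972971032244302 y at x=8.. [-30.10334888 -26.2117389 ]
R slope deg -0.3968259813386663 y at x=8.. [13.48630887 12.96686487]
hub hole px [370.44827586 114.06896552] 29
hub tool [[ 77.81304692  26.39193763 147.18400847]] nest R corners tool [[120.68242707  68.23737034 159.16755021]
 [ 33.78114713  69.53971886 159.016871  ]
 [ 20.0527561   51.80627812 159.03141933]] pinA top [[ 25.51902488  46.3298564  133.05233318]]
```

Held bar: its edge is parallel to the tool within 0.4°, and the bore is at tool (87,−2). The nest centre is at tool (77.4, 25.5), agreed by hub, nest corners and pin A. Home is therefore −9.7 mm in x and +27.5 mm in y. I'll lower it 6 mm short in x and 8 mm short in y.

Emit:
step_arm([
  [-0.007,0.039,0.0,0,0,0,1],
  [-0.007,0.039,0.04,0,0,0,1],
  [-0.007,0.039,0.08,0,0,0,1],
  [-0.007,0.039,0.11,0,0,0,1],
  [-0.007,0.039,0.12,0,0,0,1],
  [-0.007,0.039,0.125,0,0,0,1],
  [-0.007,0.039,0.13,0,0,0,1],
  [-0.007,0.039,0.134,0,0,0,1],
  [-0.007,0.039,0.138,0,0,0,1],
  [-0.007,0.039,0.138,0,0,0,1],
])

```text
clock: 18.45
tcp_pos: [0.5523, 0.2003, 0.11]
orientation: [-2.388, -2.036, 0.0]
contact_force: [0.2, -0.6, -1.5]
grip_width: 0.0281
```

```bash
python3 - <<'E'
from h import *
from bench import *
o=readout.get_obs();print(np.round(o["tcp_pos"],4),o["grip_width"],np.round(o["contact_force"],1),np.round(o["moment"],2))
f=grab_frame("wrist");cv2.imwrite("pics/w7.png",f["img"][:,:,::-1]);np.savez("w7.npz",K=f["K"],T=f["world_to_cam"])
g=grab_frame("side");a=g["img"][120:250,220:380,::-1]
cv2.imwrite("pics/w7b.png",np.hstack([cv2.resize(f["img"][:300,170:570,::-1],(400,300)),cv2.resize(a,(400,300),interpolation=cv2.INTER_CUBIC)]))
E
```

```text
[0.5523 0.2003 0.11  ] 0.028116583508649193 [ 0.2 -0.6 -1.5] [-0.09  0.09  0.  ]
```

View pics/w7b.png

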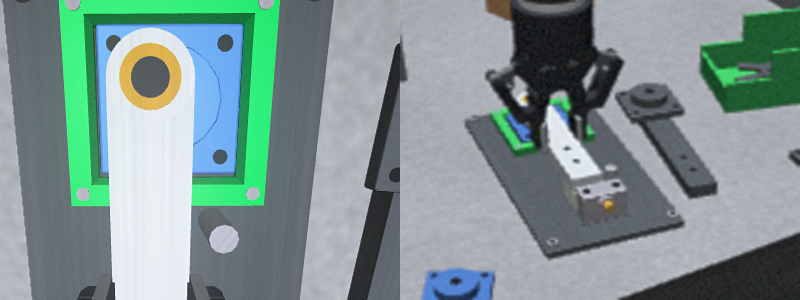

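The bar is just above the hub and pad, clear of the pin (~8 mm) and end stop. Set it down, then slide toward the pins.

Emit:
step_arm([
  [0,0,0.002,0,0,0,1],
  [0,0,0.003,0,0,0,1],
  [0,0,0.004,0,0,0,1],
  [0,0,0.004,0,0,0,1],
  [0,0.003,0.004,0,0,0,1],
  [0,0.006,0.004,0,0,0,1],
  [0,0.008,0.004,0,0,0,1],
  [0,0.01,0.004,0,0,0,1],
  [0,0.01,0.004,0,0,0,1],
  [0,0.01,0.004,0,0,0,1],
])

```text
clock: 19.8
tcp_pos: [0.5575, 0.1995, 0.1081]
orientation: [-2.389, -2.037, -0.0]
contact_force: [0.1, -0.1, -2.7]
grip_width: 0.0285
```

```bash
cat > s.py <<'E'
from h import *
from bench import *
o=readout.get_obs();R0=R.from_rotvec(o["orientation"])
print(np.round(o["tcp_pos"]*1000,2),round(o["grip_width"]*1000,1),"F tool",np.round(R0.inv().apply(o["contact_force"]),1),"M tool",np.round(R0.inv().apply(o["moment"]),2),"yaw",np.round(np.degrees(np.arctan2(*R0.as_matrix()[1::-1,0])),2))
E
python3 s.py
```

```text
[557.48 199.49 108.14] 28.5 F tool [-0.1  0.1  2.7] M tool [-0.04 -0.09  0.04] yaw 80.9
```

Emit:
step_arm([
  [0,0,0.001,0,0,0,1],
  [0,0,0.002,0,0,0,1],
  [0,0,0.003,0,0,0,1],
  [0,0,0.003,0,0,0,1],
  [0,0.001,0.003,0,0,0,1],
  [0,0.002,0.003,0,0,0,1],
  [0,0.003,0.003,0,0,0,1],
  [0,0.004,0.003,0,0,0,1],
  [0,0.004,0.003,0,0,0,1],
  [0,0.004,0.003,0,0,0,1],
])

```text
clock: 21.05
tcp_pos: [0.5579, 0.1994, 0.108]
orientation: [-2.386, -2.034, 0.003]
contact_force: [-11.3, -0.5, 20.0]
grip_width: 0.0282
```

```bash
python3 s.py
```

```text
[557.86 199.37 108.03] 28.2 F tool [ -2.2 -11.2 -19.9] M tool [ 2.3  -0.63  0.01] yaw 80.91
```

Emit:
step_arm([
  [0,0,0.0005,0,0,0,1],
  [0,0.001,0.0005,0,0,0,1],
  [0,0.002,0.0005,0,0,0,1],
  [0,0.002,0.0005,0,0,0,1],
  [0,0.002,0.0005,0,0,0,1],
  [0,0.002,0.0005,0,0,0,1],
  [0,0.002,0.0005,0,0,0,1],
  [0,0.002,0.0005,0,0,0,1],
  [0,0.002,0.0005,0,0,0,1],
  [0,0.002,0.0005,0,0,0,1],
])

```text
clock: 22.3
tcp_pos: [0.5581, 0.1994, 0.1081]
orientation: [-2.384, -2.033, 0.005]
contact_force: [-6.7, 0.4, 9.2]
grip_width: 0.0284
```

```bash
python3 s.py
```

```text
[558.08 199.37 108.15] 28.4 F tool [-0.6 -6.8 -9.2] M tool [ 1.21 -0.34  0.03] yaw 80.92
```

Emit:
step_arm([
  [0,0,-0.0015,0,0,0,1],
  [0,0,-0.0015,0,0,0,1],
  [0,0.001,-0.0015,0,0,0,1],
  [0,0.002,-0.0015,0,0,0,1],
  [0,0.003,-0.0015,0,0,0,1],
  [0,0.004,-0.0015,0,0,0,1],
  [0,0.005,-0.0015,0,0,0,1],
  [0,0.005,-0.0015,0,0,0,1],
  [0,0.005,-0.0015,0,0,0,1],
  [0,0.005,-0.0015,0,0,0,1],
])

```text
clock: 23.55
tcp_pos: [0.5604, 0.199, 0.1088]
orientation: [-2.384, -2.033, 0.006]
contact_force: [-0.9, 0.3, -1.1]
grip_width: 0.0281
```

```bash
python3 s.py
```

```text
[560.37 199.   108.82] 28.1 F tool [ 0.1 -1.   1.1] M tool [ 0.25 -0.07 -0.03] yaw 80.92
```

Emit:
step_arm([
  [0,0.001,0,0,0,0,1],
  [0,0.002,0,0,0,0,1],
  [0,0.003,0,0,0,0,1],
  [0,0.004,0,0,0,0,1],
  [0,0.005,0,0,0,0,1],
  [0,0.006,0,0,0,0,1],
  [0,0.006,0,0,0,0,1],
  [0,0.006,0,0,0,0,1],
  [0,0.006,0,0,0,0,1],
  [0,0.006,0,0,0,0,1],
])

```text
clock: 24.8
tcp_pos: [0.561, 0.1989, 0.1084]
orientation: [-2.38, -2.032, 0.012]
contact_force: [-9.9, 1.2, 4.3]
grip_width: 0.0282
```

```bash
python3 s.py
```

```text
[561.02 198.92 108.36] 28.2 F tool [ -0.4 -10.   -4.2] M tool [ 1.9  -0.13  0.  ] yaw 80.96
```

Pins touched (10 N in y, no yaw moment, so balanced on both). Now push to the end stop.

Emit:
step_arm([
  [0,0,-0.0005,0,0,0,1],
  [-0.003,0,-0.0005,0,0,0,1],
  [-0.006,0,-0.0005,0,0,0,1],
  [-0.009,0,-0.0005,0,0,0,1],
  [-0.011,0,-0.0005,0,0,0,1],
  [-0.013,0,-0.0005,0,0,0,1],
  [-0.015,0,-0.0005,0,0,0,1],
  [-0.017,0,-0.0005,0,0,0,1],
  [-0.017,0,-0.0005,0,0,0,1],
  [-0.017,0,-0.0005,0,0,0,1],
])

```text
clock: 26.05
tcp_pos: [0.5598, 0.1927, 0.1087]
orientation: [-2.378, -2.032, 0.009]
contact_force: [-1.9, 7.0, -3.5]
grip_width: 0.0284
```

```bash
python3 s.py
```

```text
[559.79 192.68 108.69] 28.4 F tool [ 6.6 -2.9  3.6] M tool [ 0.71  1.35 -0.  ] yaw 81.04
```

Emit:
step_arm([
  [-0.002,0.001,0,0,0,0,1],
  [-0.004,0.002,0,0,0,0,1],
  [-0.004,0.004,0,0,0,0,1],
  [-0.004,0.004,0,0,0,0,1],
  [-0.004,0.004,0.0005,0,0,0,1],
  [-0.004,0.004,0.001,0,0,0,1],
  [-0.004,0.004,0.002,0,0,0,1],
  [-0.004,0.004,0.002,0,0,0,1],
  [-0.004,0.004,0.002,0,0,0,1],
  [-0.004,0.004,0.002,0,0,0,1],
])

```text
clock: 27.3
tcp_pos: [0.5601, 0.1925, 0.1082]
orientation: [-2.373, -2.031, 0.009]
contact_force: [-9.9, 6.8, 7.9]
grip_width: 0.0284
```

```bash
python3 s.py
```

```text
[560.15 192.47 108.24] 28.4 F tool [  5.2 -11.   -7.7] M tool [2.17 0.92 0.19] yaw 81.11
```

Release, then look.

Emit:
step_arm([
  [0,0,0,0,0,0,0.3],
  [0,0,0,0,0,0,-0.1],
  [0,0,0,0,0,0,-0.2],
  [0,0,0,0,0,0,-0.2],
  [0,0,0,0,0,0,-0.2],
  [0,0.008,0,0,0,0,-0.2],
  [0,0.014,0,0,0,0,-0.2],
  [0,0.018,0,0,0,0,-0.2],
  [0,0.02,0,0,0,0,-0.2],
  [0,0.022,0,0,0,0,-0.2],
])

```text
clock: 28.55
tcp_pos: [0.5704, 0.1908, 0.1079]
orientation: [-2.372, -2.03, 0.011]
contact_force: [-2.9, 0.7, 2.4]
grip_width: 0.0513
```

```bash
python3 s.py
```

```text
[570.4  190.83 107.9 ] 51.3 F tool [ 0.3 -3.  -2.4] M tool [ 0.65 -0.07  0.02] yaw 81.12
```

Emit:
step_arm([
  [0,0.002,0,0,0,0,-0.2],
  [0,0.004,0,0,0,0,-0.2],
  [0,0.004,0,0,0,0,-0.2],
  [0,-0.01,0,0,0,0,-0.2],
  [0,-0.018,0,0,0,0,-0.2],
  [0,-0.018,-0.02,0,0,0,-0.3],
  [0,-0.018,-0.08,0,0,0,-0.5],
  [0,-0.018,-0.18,0,0,0,-1],
  [-0.05,-0.018,-0.28,0,0,0,-1],
  [-0.05,-0.018,-0.28,0,0,0,-1],
])

```text
clock: 29.8
tcp_pos: [0.5627, 0.1638, 0.2528]
orientation: [-2.379, -2.028, -0.001]
contact_force: [0.3, -0.2, -0.9]
grip_width: 0.0855
```

```bash
python3 s.py; python3 - <<'E'
from h import *
from bench import *
f=grab_frame("wrist");cv2.imwrite("pics/w8.png",f["img"][:,:,::-1]);np.savez("w8.npz",K=f["K"],T=f["world_to_cam"])
cv2.imwrite("pics/w8c.png",cv2.resize(f["img"][40:340,160:560,::-1],(800,600),interpolation=cv2.INTER_CUBIC))
E
```

```text
[562.73 163.76 252.79] 85.5 F tool [-0.2  0.3  0.9] M tool [-0.01  0.   -0.09] yaw 80.89
```

View pics/w8c.png

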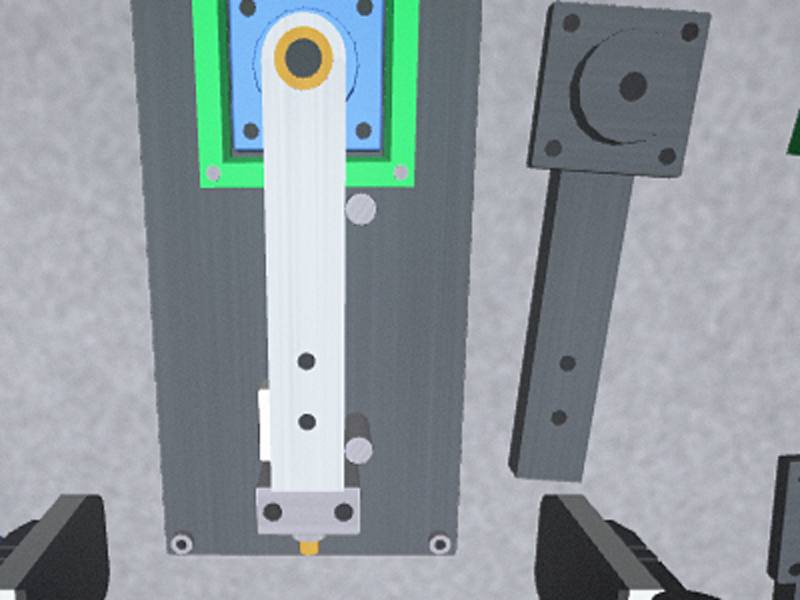

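The bar's edge meets both pins (crop columns 345–346 at rows 209 and 450). Its square end meets the end stop at row 488 with no gap visible, and the bore is over the hub. One last side/top check before handing in, with a numeric check of the unmoved things.

```bash
python3 - <<'E'
from h import *
from bench import *
s=grab_frame("side");t=grab_frame("top")
cv2.imwrite("pics/fin.png",np.hstack([cv2.resize(s["img"][140:260,220:340,::-1],(400,400),interpolation=cv2.INTER_CUBIC),cv2.resize(t["img"][130:330,190:390,::-1],(400,400),interpolation=cv2.INTER_CUBIC)]))
for n in("side","top"):
    a=cv2.imread(f"pics/{n}0.png").astype(int);b={"side":s,"top":t}[n]["img"][:,:,::-1].astype(int)
    m=(np.abs(a-b).sum(2)>90).astype(np.uint8)
    k=cv2.connectedComponentsWithStats(cv2.morphologyEx(m,cv2.MORPH_OPEN,np.ones((3,3))))[2]
    print(n,[q[:5].tolist() for q in k[1:] if q[4]>25])
z=np.load("w8.npz");f=dict(K=z["K"],world_to_cam=z["T"])
px=lambda u,v:[160+u/2,40+v/2]
print("bore",px2w(f,[px(303,57)],.048),"pinA",px2w(f,[px(361,209)],.046),"pinB",px2w(f,[px(358,450)],.046))
E
```

```text
side [[0, 0, 69, 80, 2805], [20, 0, 10, 3, 26], [257, 0, 68, 138, 4307], [25, 3, 19, 6, 92], [0, 88, 53, 199, 4995], [264, 161, 40, 36, 527], [38, 175, 44, 87, 1011], [0, 180, 10, 14, 84], [348, 229, 75, 45, 1226], [56, 251, 6, 9, 36], [302, 273, 33, 24, 582]]
top [[86, 140, 240, 340, 15316], [197, 143, 6, 7, 29], [184, 173, 9, 18, 127], [327, 174, 65, 30, 815], [196, 181, 44, 53, 1663], [182, 213, 4, 9, 27], [349, 238, 29, 28, 519], [0, 366, 42, 27, 790], [344, 428, 6, 11, 42], [0, 430, 68, 50, 2260], [285, 438, 72, 42, 1061], [216, 454, 21, 11, 123], [238, 455, 7, 8, 41], [301, 454, 10, 7, 33], [131, 469, 12, 11, 71], [77, 475, 14, 5, 58], [101, 474, 13, 6, 53], [118, 476, 11, 4, 33]]
bore [[0.57049974 0.27947725 0.048     ]] pinA [[0.58333144 0.22439213 0.046     ]] pinB [[0.56833266 0.12980454 0.046     ]]
```

View pics/fin.png

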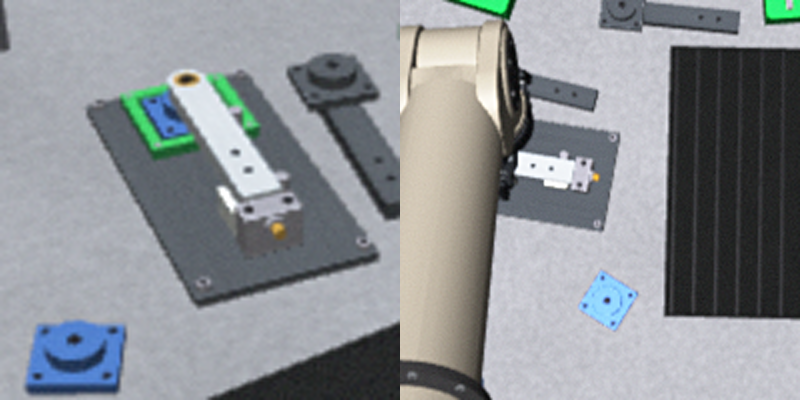

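The bore-to-pin-A offset measures 52.4 / 21.2 mm, against 52 / 21 ideal. The only picture changes are the arm, the fixture load and the two places the parts were picked from.

```bash
python3 -c "
from bench import *
print(r.hand_in())"
```

```text
the job is handed in; nothing more can be done
None
```

The fixture is loaded and the job is handed in at about 30 s of the 72 s allowed.

- **Flange:** I took the blue flange on the mat, 472 mm from the base; its look-alike on the bench is at 383 mm. It sits hub up in the nest. The hand came down to 94 mm, as expected for fully home, with a 5 N touch, and the wrist picture showed it level with even margins.
- **Bar:** It lies on the hub and the rest pad. I slid it against the pins and the end stop while gripped, then released it and nudged it once more against the pins.
- **Last checks:** The bar's edge meets both pins and no gap shows at the end stop. The bore measures 52.4 / 21.2 mm from pin A, against 52 / 21 ideal.
- **Other things on the bench:** The side view changed only at the arm, the fixture and the two pick-up spots. The arm hid part of the bench in the top view, so I relied on the side view for that.
- **Less certain:** I judged end-stop contact from the push force (5–7 N) and the picture, so a gap under a millimetre can't be ruled out. No check contradicted another by more than about 3 mm, which is the known offset between the two cameras.

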